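# Release a fuse carrier and hold it up on its side for inspection

## Robot

A 6-joint arm with a two-finger parallel gripper is mounted at the origin on the work surface. World frame = base frame: x ahead of the robot, y to its left, z up, the work surface at z = 0. Lengths are in m, angles in rad, forces in N, time in s.
With the tool pointing down it reaches from about 0.375 to 0.9 m from the base axis. Payload 3.1 kg.
Tool frame: the origin (TCP) lies between the finger pads; the fingertips stand manip.finger_overhang ahead of it and the grasp point (between the pads) lies 5 mm behind it (manip.finger_overhang is the distance from the TCP to the fingertips, in m); z points along the fingers, y is the line along which they close (so a half turn about z gives the same grasp; the last joint's range is limited). The gripper opens to 85 mm and grips with 20 to 120 N. Pads are 22 mm wide; open, the fingers measure 114 mm over their backs; the gripper's body (76 mm by 85 mm) begins 54 mm behind the grasp point. The pads swing forward as they close: fully open they stand 13 mm farther back than shut.
Start: joints at [1.097, 0.527, 1.433, -0, 1.181, -0.178], TCP at [0.182, 0.598, 0.245] pointing down, gripper open.
Joint ranges: [-3.08, 3.08], [-0.75, 2.2], [0.22, 2.44], [-1.43, 4.57], [0, 2.65], [-2.85, 2.85]. Speed limits (rad/s): [2.79, 2.79, 3.14, 3.14, 3.14, 3.14].

## Interface

Orientations are given as a unit quaternion [x, y, z, w].
In Python, from station import manip gives the robot as it stands.
- The arm moves only by the tool drive_tool, never from a script. Its argument "plan" is a list of rows, each a list of 7 numbers: the shift along the tool's x, y, z in m, then the turn, a rotation vector about the tool's x, y, z in degrees, then the opening, from -1 (shut) to 1 (fully open). In form: [[x, y, z, wx, wy, wz, gripper], ...]. A call has 1 to 10 rows; each row shifts and turns the commanded pose from where the row before left it, along the tool's axes as they then stand; what a row does not reach is not made up. A row lasts 1/10 s, in which the tool goes at most 50 mm and 8.59 degrees, less where a joint would pass 70% of its speed; a pose out of reach is approached as far as the arm can. A call is refused whole if a number of a shift passes 0.05 or a number of a turn 8.59, either way. A call with a gripper value outside its range is refused whole. The fingers move at their own pace and stop on an object; "newtons" is the grip in N (left out, the last holds). Time passes only in rows, so rows that do not move let the fingers close. It gives the time, the measured TCP pose, the force, the opening and the grip force at its end, in the units of the state.
- manip.sense(): the state, without advancing time (a new reading comes with each control period).
- manip.snapshot(name): name is "side" or "top" or "wrist"; returns a dict with "image" (420x560x3 uint8, red, green, blue), "z_map" (420x560 float32, m along the optical axis (not along the pixel's ray), 0 where there is no reading), "fov_y" (degrees; the focal length in pixels is half the picture's height over the tangent of half this angle, whatever the lens; pixels are square), "cx", "cy" (the principal point, pixels), "k1" (the pictures are not rectified: a ray, as slopes to the right and down, at radius r is drawn at 1 + k1 r^2 times it, then the intrinsics apply), "extrinsics" (4x4, takes a point from camera to world coordinates); the wrist camera has in their place "mount" (4x4, takes a point from camera to tool coordinates, whose origin is the TCP and whose axes are the flange's). Camera axes: x right, y up, looking along -z (the intrinsics and any distortion apply to the point x, -y, -z); pixel columns grow to the right and rows downward; lengths in m; the calibration is good to about 2 mm. A picture is of the moment at which its call begins: read the wrist's pose just before it.
- manip.sign_off(): hands the job in; it is judged then, once.
The state is a dict: "t": time; "q": joint angles; "qd": joint speeds; "tau": joint torques, N m; "tcp_pos": TCP position; "tool_rot": TCP orientation; "force": force on the tool from outside, world axes, zero at the start; "ft_torque": the same for the moment, N m; "finger_gap": opening from 0.0 (shut) to 1.0 (fully open); "gripper_force": force on a finger pad.
Only numpy, scipy, OpenCV 4.12 (cv2) and the standard library are available. Lean on these libraries where they do the work, as an engineer would, in place of code of your own. Each camera call takes 0.05 s, during which the arm holds its last target. There are 200 camera calls.

## Task

Take the green screwdriver from its wooden stand and use it to turn the retaining screw of the red-marked fuse about a quarter turn anticlockwise, so that its tab swings right off the carrier, then put the screwdriver back upright in its stand. Then draw the red-marked white carrier out of its base, turn it on its side so that its underside faces sideways, and finish while still holding it there, steady, some 25 cm above the shelf. Turn the screw only with the screwdriver, and leave the blue-marked fuse, the torch and the padlock alone.

Things in the scene. Friction and masses are not known exactly. Their poses are not given: they have to be found in the camera images.
- driver: screwdriver standing blade down in the stand, origin at the middle of the blade's end, z up, 125 mm long: blade 14 mm wide (x), 3.5 mm thick (y); shank 7 mm; guard 34 mm square from z = 58 to 63 mm; green handle 24 mm square (sides along x, y) from 63 to 125 mm. 90 g. In the stand the guard rests on the top, the blade's end 7 mm above the shelf
- stand: wooden block fixed to the shelf, 60 x 60 x 65 mm high, origin at the centre of its underside; a vertical through hole 25 mm (x) by 17 mm (y) in its middle, the blade's width along x
- base_red: red-marked fuse base: black block fixed to the shelf, 120 x 56 x 30 mm high, origin at the centre of its underside. The carrier's pocket (20 mm deep, 48 x 32 mm) is centred at its x = -30 mm, the retaining screw's axis at its x = +18 mm (both y = 0). Coloured stripe across the +x end
- carrier_red: carrier with a red strip on the rib: white ceramic, origin at the centre of its underside, z up: plug 44 x 28 x 21 mm high, on it a flange 56 x 36 x 8 mm, on that a grip rib 36 mm long (x, centred at x = -5 mm), 14 mm thick (y), from z = 29 to 62 mm. 120 g. Seated, its underside is 10 mm above the shelf with 2 mm play all round; draws straight up
- screw_red (a joint): angle of the retaining screw: 0 = its tab points at the carrier (base -x), over the flange's end; grows anticlockwise seen from above, stop at 1.75; from about 1.1 the tab is clear of the flange. Starts at 0 to 0.2. Stays where left (friction 0.06 N m)
- screw_red_slot (a point): red-marked fuse: screw axis at the slot's floor, 47 mm above the shelf; turns with the screw. Steel disc 30 mm across with a tab 12 mm wide reaching 28 mm along the point's -x (42 to 47 mm high); on it a brass head 22 x 23 mm, 7 mm high, with a straight slot along x, 7 mm wide and deep, open at both ends
- base_blue: blue-marked fuse base, otherwise the same as the red: black block fixed to the shelf, 120 x 56 x 30 mm high, origin at the centre of its underside. The carrier's pocket (20 mm deep, 48 x 32 mm) is centred at its x = -30 mm, the retaining screw's axis at its x = +18 mm (both y = 0). Coloured stripe across the +x end
- carrier_blue: blue-marked carrier, otherwise the same as the red; to be left alone
- screw_blue (a joint): the same for the blue-marked fuse; to be left alone
- torch: red plastic torch lying along its y, 155 mm long, 48 mm across the head (+y end), 48 mm high, origin under its middle; to be left alone
- padlock: steel padlock lying flat, body 46 x 50 x 18 mm, shackle reaching to y = +56 mm, origin under the body's centre; to be left alone
There are look-alikes about, which are no part of the job. Of the things like the driver, leave any that is pink; of the rest the larger one is meant.

How it is judged:
By the outcome, as a careful person would: the job done as asked, in the order asked, and still so for the second after the job is handed in, while the arm keeps its last pose, push and grip.
It also fails if it takes over 67 s, if anything falls off the work surface, if the arm or the gripper's body presses on something with over 40 N, if the wrist force passes 120 N, or if a joint passes its speed limit or range.

## Working session

There is one attempt and no reset: what is moved stays moved. The work goes in short steps, Python scripts to look and compute and a tool call to move; the robot and the scene stay as the last step left them, time stands still between calls to the robot, and variables do not carry over. Pictures are saved under pics/ and viewed, at most 10 in all, crops included, and the job is handed in when it is done.

Besides the shell and the picture viewer there is one more tool, called after ">>>" by a JSON object that holds its "api" and its "payload". drive_tool: Moves the arm, as the interface text tells. Its arguments: {"type":"object","properties":{"plan":{"type":"array"},"newtons":{"type":"number"}},"required":["plan"]}

```bash
mkdir -p pics; ls; cat > h.py <<'E'
import numpy as np, cv2, pickle
from station import manip
from scipy.spatial.transform import Rotation as R
def snap(n):
    s=manip.sense(); d=manip.snapshot(n)
    if n=='wrist':
        T=np.eye(4);T[:3,:3]=R.from_quat(s['tool_rot']).as_matrix();T[:3,3]=s['tcp_pos'];d['E']=T@d['mount']
    else: d['E']=np.array(d['extrinsics'])
    return d
def K(d):
    f=d['image'].shape[0]/2/np.tan(np.radians(d['fov_y'])/2)
    return np.array([[f,0,d['cx']],[0,f,d['cy']],[0,0,1.]])
def rays(d,px):
    px=np.asarray(px,float).reshape(-1,1,2)
    u=cv2.undistortPoints(px,K(d),np.array([d['k1'],0,0,0,0.]))[:,0]
    v=np.c_[u[:,0],-u[:,1],-np.ones(len(u))]
    return d['E'][:3,3],v@d['E'][:3,:3].T
def onz(d,px,z):
    o,v=rays(d,px); return o+v*((z-o[2])/v[:,2])[:,None]
def zpt(d,px):
    o,v=rays(d,px); p=np.round(np.asarray(px)).astype(int).reshape(-1,2)
    return o+v*d['z_map'][p[:,1],p[:,0]][:,None]
def proj(d,P):
    P=np.atleast_2d(P); c=(P-d['E'][:3,3])@d['E'][:3,:3]
    c=c*[1,-1,-1]
    return cv2.projectPoints(c.reshape(-1,1,3),np.zeros(3),np.zeros(3),K(d),np.array([d['k1'],0,0,0,0.]))[0][:,0]
def tri(d1,p1,d2,p2):
    A=[];b=[]
    for d,p in((d1,p1),(d2,p2)):
        o,v=rays(d,[p]); v=v[0]/np.linalg.norm(v[0]); M=np.eye(3)-np.outer(v,v); A.append(M); b.append(M@o)
    return np.linalg.lstsq(np.vstack(A),np.hstack(b),rcond=None)[0]
def save(d,n,crop=None,s=1):
    im=d['image'][...,::-1]
    if crop: im=im[crop[1]:crop[3],crop[0]:crop[2]]
    cv2.imwrite('pics/'+n,cv2.resize(im,None,fx=s,fy=s,interpolation=cv2.INTER_CUBIC))
def cloud(d):
    h,w=d['z_map'].shape; yy,xx=np.mgrid[:h,:w]
    o,v=rays(d,np.c_[xx.ravel(),yy.ravel()]); return (o+v*d['z_map'].reshape(-1,1)).reshape(h,w,3)
def dump(d,n): pickle.dump(d,open(n,'wb'))
def load(n): return pickle.load(open(n,'rb'))
E
python3 - <<'E'
from h import *
print(manip.finger_overhang, manip.sense())
for n in('top','side','wrist'):
    d=snap(n); dump(d,n+'.pkl'); save(d,n+'0.png'); print(n,d['fov_y'],d['cx'],d['cy'],d['k1'],d['E'].round(3).tolist(), (d['z_map']>0).mean())
    if n=='wrist':print(d['mount'])
E
```

```text
pics
0.014 {'t': 0.0, 'q': array([ 1.09648329e+00,  5.28469968e-01,  1.43393679e+00,  7.94396057e-06,
        1.18140603e+00, -1.78505427e-01]), 'qd': array([-6.79336158e-04, -5.70695822e-05, -9.72301871e-04, -2.31362202e-03,
        3.14284144e-04,  1.92759946e-03]), 'tau': array([-4.35916099e-04, -4.42352736e+01, -1.78027779e+01, -9.50976641e-05,
        8.36717634e-03, -6.47472433e-06]), 'tcp_pos': array([0.18184075, 0.59722452, 0.24432029]), 'tool_rot': array([ 1.47366554e-01,  9.89081325e-01, -1.05027719e-03, -3.59415158e-04]), 'force': array([ 0.05213988,  0.13074664, -0.26860567]), 'ft_torque': array([ 0.00243414, -0.0331651 , -0.02530633]), 'gripper_force': 0.0, 'finger_gap': 1.0022597299578047}
top 50.615828771383384 274.43820717351974 210.07139411332173 -0.0984285792169247 [[0.027, 0.976, -0.218, 0.383], [-1.0, 0.025, -0.009, -0.001], [-0.004, 0.218, 0.976, 0.853], [0.0, 0.0, 0.0, 1.0]] 0.9962202380952381
side 54.22517049016527 271.5487589852496 209.1828949249736 0.016374075029024326 [[-0.919, 0.292, -0.263, 0.306], [-0.392, -0.645, 0.656, 0.607], [0.022, 0.706, 0.707, 0.714], [0.0, 0.0, 0.0, 1.0]] 0.9958673469387755
wrist 59.58900173527636 284.8094486896579 212.08169140476386 -0.0884037253867461 [[0.291, -0.918, -0.268, 0.114], [0.957, 0.278, 0.084, 0.618], [-0.003, -0.281, 0.96, 0.373], [0.0, 0.0, 0.0, 1.0]] 0.9960756802721088
[[ 6.72036162e-04  9.59544565e-01  2.81555990e-01  7.04486840e-02]
 [ 9.99999604e-01 -8.09062654e-04  3.70426417e-04 -4.15405821e-04]
 [ 5.83237091e-04  2.81555629e-01 -9.59544729e-01 -1.28133895e-01]
 [ 0.00000000e+00  0.00000000e+00  0.00000000e+00  1.00000000e+00]]
```

View pics/top0.png

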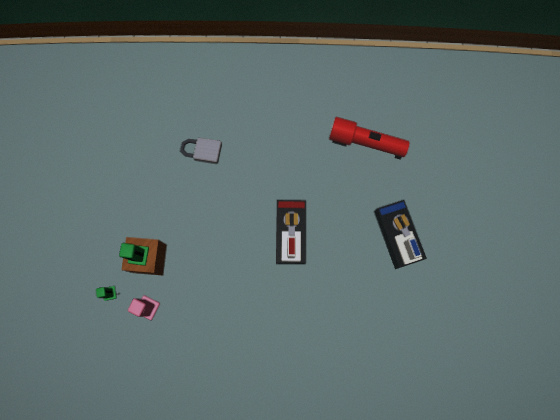

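View pics/side0.png

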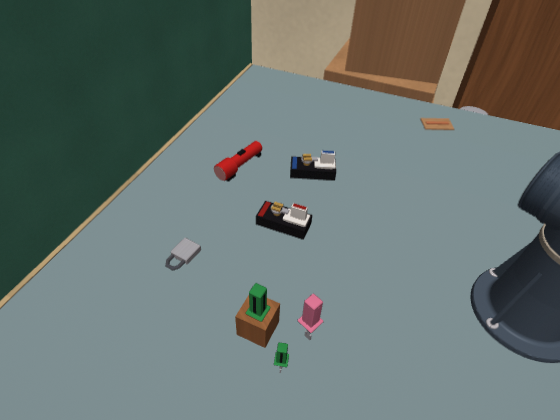

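Top view: the candidates for the driver are the large green one standing in the wooden block (132,252), a small green look-alike on the shelf (106,293), and a pink one (143,307). I choose the large green one in the stand. The red fuse has its stripe at (291,204), screw (291,219) and carrier (291,246). Blue is at (400,235), the torch at (370,137) and the padlock at (205,150). The side view agrees: driver (258,300), red fuse (284,217).

```bash
python3 - <<'E'
from h import *
def rect(P):
    r=cv2.minAreaRect((P[:,:2]*1000).astype(np.float32)); return np.round(r[0],1),np.round(r[1],1),round(r[2],1)
def comp(m,near):
    n,l,s,c=cv2.connectedComponentsWithStats(m.astype(np.uint8)); 
    i=min(range(1,n),key=lambda i:np.hypot(*(c[i]-near))+(1e3 if s[i,4]<15 else 0)); return l==i
near={'top':dict(drv=(132,252),stand=(155,258),red=(291,246)),'side':dict(drv=(258,300),stand=(258,325),red=(299,211))}
D={}
for n in('top','side'):
    d=D[n]=load(n+'.pkl'); im=d['image'].astype(int); C=cloud(d); r,g,b=im[...,0],im[...,1],im[...,2]
    hsv=cv2.cvtColor(d['image'],cv2.COLOR_RGB2HSV)
    gm=comp((hsv[...,0]>45)&(hsv[...,0]<75)&(hsv[...,1]>150)&(g>40),near[n]['drv'])
    P=C[gm]; zt=np.percentile(P[:,2],98); top=gm&(C[...,2]>zt-.006)
    print(n,'driver top z',zt.round(4),rect(C[top]),top.sum()); ys,xs=np.nonzero(top); d['dt']=(xs.mean(),ys.mean())
    for lo,hi in((.068,.08),):
        m=gm&(C[...,2]<hi); print(' guard',rect(C[m]),m.sum(),np.median(C[m][:,2]).round(4))
    sm=comp((hsv[...,0]<18)&(hsv[...,1]>110)&(r>50),near[n]['stand']); zs=C[sm][:,2]; t=sm&(C[...,2]>np.percentile(zs,95)-.005)
    print(' stand ztop',np.percentile(zs,95).round(4),rect(C[t]),t.sum())
    sh=np.abs(C[...,2])<.02; 
    box=(C[...,2]>.008)&(np.linalg.norm(C[...,:2]-zpt(d,[near[n]['red']])[0,:2],axis=-1)<.12)
    m=box; print(' redbase all',rect(C[m]),m.sum())
    st=(hsv[...,1]>150)&((hsv[...,0]<8)|(hsv[...,0]>172))&box
    for nm,mm in(('stripe',st&(C[...,2]<.045)),('rib strip',st&(C[...,2]>.055))):
        ys,xs=np.nonzero(mm); print(' ',nm,xs.mean().round(1),ys.mean().round(1),C[mm].mean(0).round(4)); d[nm]=(xs.mean(),ys.mean())
    brass=(hsv[...,0]>8)&(hsv[...,0]<32)&(hsv[...,1]>90)&box&(C[...,2]>.04)
    ys,xs=np.nonzero(brass); print('  brass',xs.mean().round(1),ys.mean().round(1),C[brass].mean(0).round(4),rect(C[brass])); d['br']=(xs.mean(),ys.mean())
for k in('dt','stripe','rib strip','br'): print(k,tri(D['top'],D['top'][k],D['side'],D['side'][k]).round(4))
d=D['top'];save(d,'crop1.png',(80,190,330,330),3)
E
```

```text
top driver top z 0.1344 (array([469.9, 248.3]), array([23.5, 22.8]), 82.7) 182
 guard (array([0., 0.]), array([0., 0.]), 0.0) 0 nan
 stand ztop 0.0673 (array([447.2, 135.8]), array([294.4,  66.3]), 77.6) 613
 redbase all (array([486.1, -24.8]), array([205.4,  54.9]), 0.6) 2761
  stripe 291.0 204.5 [ 0.5788 -0.0242  0.0315]
  rib strip 298.6 235.5 [ 0.4828 -0.022   0.1524]
  brass 276.1 167.8 [ 0.4955 -0.0175  0.3038] (array([470.9, -18.8]), array([ 23.6, 177.6]), 86.0)
side driver top z 0.1318 (array([396.9, 426.2]), array([ 28.4, 402.7]), 22.6) 172
 guard (array([469.6, 252.6]), array([32. , 31.9]), 84.8) 146 0.0691
 stand ztop 0.0649 (array([410.7, 421.1]), array([ 75.1, 418.9]), 19.2) 546
 redbase all (array([527.9, -21.8]), array([121. ,  59.5]), 0.5) 1309
  stripe 263.8 208.9 [ 0.578  -0.0214  0.0294]
  rib strip 299.5 206.1 [ 0.4924 -0.0245  0.0706]
  brass 276.8 206.3 [ 0.5458 -0.0222  0.0503] (array([546.6, -22.5]), array([24.8, 22.3]), 86.8)
dt [0.4704 0.2507 0.1253]
stripe [ 0.5797 -0.0244  0.026 ]
rib strip [ 0.5062 -0.0396  0.0554]
br [0.5818 0.0038 0.0906]
  return _methods._mean(a, axis=axis, dtype=dtype,
  ret = ret.dtype.type(ret / rcount)
```

View pics/crop1.png

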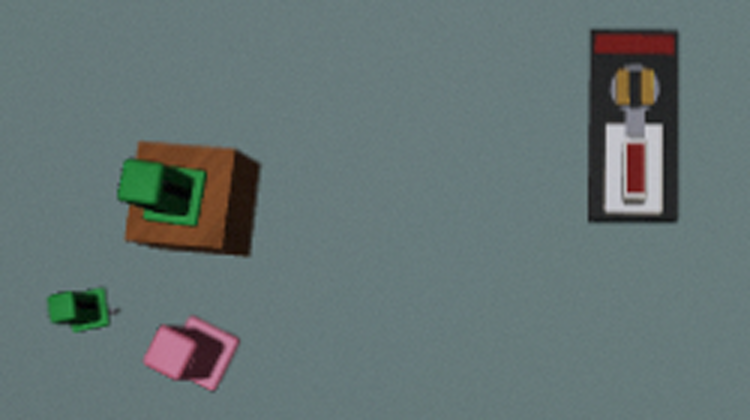

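The crop confirms it: the green driver stands in the stand (handle top about (145,180) in the crop), larger than the loose green one (65,305), and the pink one (170,350) is left alone. Measured: driver (0.470, 0.251, top 0.132), red screw (0.546, -0.022). These fit the stated sizes. Next is a close look from above the driver.

>>> {"api": "drive_tool", "payload": {"plan": [[-0.042, -0.0275, 0, 0, 0, 0, 1], [-0.042, -0.0275, 0, 0, 0, 0, 1], [-0.042, -0.0275, 0, 0, 0, 0, 1], [-0.042, -0.0275, 0, 0, 0, 0, 1], [-0.042, -0.0275, 0, 0, 0, 0, 1], [-0.042, -0.0275, 0, 0, 0, 0, 1], [-0.042, -0.0275, 0, 0, 0, 0, 1], [-0.042, -0.0275, 0, 0, 0, 0, 1], [-0.042, -0.0275, 0, 0, 0, 0, 1]]}}

```text
t: 1.05
tcp_pos: [0.4713, 0.2505, 0.2452]
tool_rot: [0.147, 0.989, 0.0, -0.0]
force: [0.3, -0.3, -0.2]
finger_gap: 0.997
gripper_force: 0.0
```

>>> {"api": "drive_tool", "payload": {"plan": [[0, 0, 0, 0, 0, 8.5, 1], [0, 0, 0, 0, 0, 8.5, 1], [0, 0, 0, 0, 0, 8.5, 1], [0, 0, 0, 0, 0, 8.5, 1], [0, 0, 0, 0, 0, 8.5, 1], [0, 0, 0, 0, 0, 8.5, 1], [0, 0, 0, 0, 0, 8.5, 1], [0, 0, 0, 0, 0, 8.5, 1], [0, 0, 0, 0, 0, 8, 1], [0, 0, 0, 0, 0, 0, 1]]}}

```text
t: 2.05
tcp_pos: [0.4702, 0.2522, 0.2451]
tool_rot: [0.725, 0.689, -0.0, -0.0]
force: [0.0, 0.3, 0.2]
finger_gap: 1.0
gripper_force: 0.0
```

```bash
python3 - <<'E'
from h import *
s=manip.sense(); print(s['t'],s['tcp_pos'],R.from_quat(s['tool_rot']).as_matrix().round(3).tolist(),s['q'].round(2))
d=snap('wrist');dump(d,'w1.pkl');save(d,'w1.png')
E
```

```text
2.05 [0.47022687 0.25222007 0.24506719] [[0.051, 0.999, -0.001], [0.999, -0.051, -0.0], [-0.0, -0.001, -1.0]] [ 0.28  0.41  1.66 -0.    1.08  0.33]
```

View pics/w1.png

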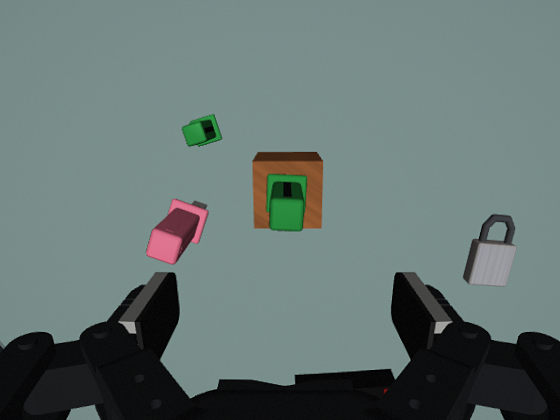

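Wrist view: stand about (288,190), driver handle top (286,218) with the guard around (287,190), pink at (178,232), small green (202,130), padlock (492,250). The stand is almost parallel to the picture.

```bash
cat >> h.py <<'E'
def rect(P):
    r=cv2.minAreaRect((P[:,:2]*1000).astype(np.float32)); return np.round(r[0],1).tolist(),np.round(r[1],1).tolist(),round(r[2],1)
def trim(m,C):  # drop depth outliers from a mask
    q=np.median(C[m],axis=0); return m&(np.linalg.norm(C-q,axis=-1)<.05)
def hs(d): return cv2.cvtColor(d['image'],cv2.COLOR_RGB2HSV).astype(int)
E
python3 - <<'E'
from h import *
d=load('w1.pkl');t=load('top.pkl')
C=cloud(d);h=hs(d);z=C[...,2]
near=np.linalg.norm(C[...,:2]-[.470,.251],axis=-1)<.055
g=(h[...,0]>45)&(h[...,0]<75)&(h[...,1]>120)&near
for nm,m in(('top',g&(abs(z-.132)<.006)),('guard',g&(z>.06)&(z<.08)),('stand',near&(h[...,0]<20)&(h[...,1]>100)&(abs(z-.065)<.006))):
    m=cv2.morphologyEx(m.astype(np.uint8),cv2.MORPH_OPEN,np.ones((3,3)))>0
    ys,xs=np.nonzero(m); print(nm,m.sum(),rect(C[m]),np.median(z[m]).round(4),(xs.mean(),ys.mean()),np.percentile(xs,[1,99]),np.percentile(ys,[1,99]))
    # contour based on plane
    c=max(cv2.findContours(m.astype(np.uint8),0,1)[0],key=cv2.contourArea)
    print('  plane',rect(onz(d,c[:,0].astype(float),{'top':.132,'guard':.070,'stand':.065}[nm])))
    if nm=='top':
        tm=hs(t);gt=(tm[...,0]>45)&(tm[...,0]<75)&(tm[...,1]>120)
        Ct=cloud(t);gt&=(abs(Ct[...,2]-.132)<.006)&(np.linalg.norm(Ct[...,:2]-[.47,.25],axis=-1)<.05)
        a,b=np.nonzero(gt); print('  tri',tri(d,(xs.mean(),ys.mean()),t,(b.mean(),a.mean())).round(4))
E
```

```text
top 1085 ([471.8, 250.0], [22.8, 23.9], 84.5) 0.1314 (np.float64(286.05437788018435), np.float64(213.45345622119817)) [270. 303.] [198. 230.]
  plane ([471.9, 250.9], [23.6, 23.4], 86.4)
  tri [0.4713 0.2497 0.1268]
guard 516 ([472.2, 250.4], [31.7, 33.8], 85.0) 0.0695 (np.float64(285.0406976744186), np.float64(183.15503875968992)) [267. 306.] [174.   208.85]
  plane ([472.7, 254.3], [25.2, 33.0], 86.3)
stand 2538 ([473.1, 247.7], [59.3, 59.5], 87.2) 0.0647 (np.float64(288.5346729708432), np.float64(188.7037037037037)) [253. 321.] [161. 227.]
  plane ([473.1, 248.2], [59.6, 59.3], 87.3)
```

>>> {"api": "drive_tool", "payload": {"plan": [[-0.002, 0.002, 0.03, 0, 0, 0, 1], [0, 0, 0.03, 0, 0, 0, 1], [0, 0, 0.03, 0, 0, 0, 1], [0, 0, 0.03, 0, 0, 0, 1], [0, 0, 0.02, 0, 0, 0, 1], [0, 0, 0.01, 0, 0, 0, 1], [0, 0, 0, 0, 0, 0, 1], [0, 0, 0, 0, 0, 0, -1], [0, 0, 0, 0, 0, 0, -1], [0, 0, 0, 0, 0, 0, -1]], "newtons": 60}}

```text
t: 3.1
tcp_pos: [0.4731, 0.2504, 0.0965]
tool_rot: [0.725, 0.689, 0.001, 0.001]
force: [0.4, 0.3, 0.5]
finger_gap: 0.514
gripper_force: 0.0
```

>>> {"api": "drive_tool", "payload": {"plan": [[0, 0, 0, 0, 0, 0, -1], [0, 0, 0, 0, 0, 0, -1], [0, 0, 0, 0, 0, 0, -1], [0, 0, 0, 0, 0, 0, -1], [0, 0, 0, 0, 0, 0, -1]]}}

```text
t: 3.6
tcp_pos: [0.4727, 0.2503, 0.0962]
tool_rot: [0.725, 0.689, 0.001, 0.0]
force: [-1.4, -0.7, 6.0]
finger_gap: 0.278
gripper_force: 59.3
```

>>> {"api": "drive_tool", "payload": {"plan": [[0, 0, -0.01, 0, 0, 0, -1], [0, 0, -0.02, 0, 0, 0, -1], [0, 0, -0.03, 0, 0, 0, -1], [0, 0, -0.03, 0, 0, 0, -1], [0, 0, -0.03, 0, 0, 0, -1], [0, 0, -0.03, 0, 0, 0, -1], [0, 0, -0.01, 0, 0, 0, -1], [0, 0, 0, 0, 0, 0, -1]]}}

```text
t: 4.4
tcp_pos: [0.4729, 0.2504, 0.2568]
tool_rot: [0.725, 0.689, 0.002, 0.001]
force: [-0.3, -0.0, -1.4]
finger_gap: 0.272
gripper_force: 58.9
```

```bash
python3 - <<'E'
from h import *
s=manip.sense(); print(s['tcp_pos'],s['finger_gap'])
w=snap('wrist');dump(w,'w2.pkl');si=snap('side');dump(si,'s2.pkl')
p=proj(si,s['tcp_pos'])[0].astype(int);print(p)
a=w['image'][100:400,130:430];b=si['image'][p[1]-60:p[1]+90,p[0]-75:p[0]+75]
cv2.imwrite('pics/m2.png',np.hstack([cv2.resize(a,(400,400)),cv2.resize(b,(400,400))])[...,::-1])
E
```

```text
[0.47291018 0.25042867 0.25675737] 0.2723088660277905
[255 239]
```

View pics/m2.png

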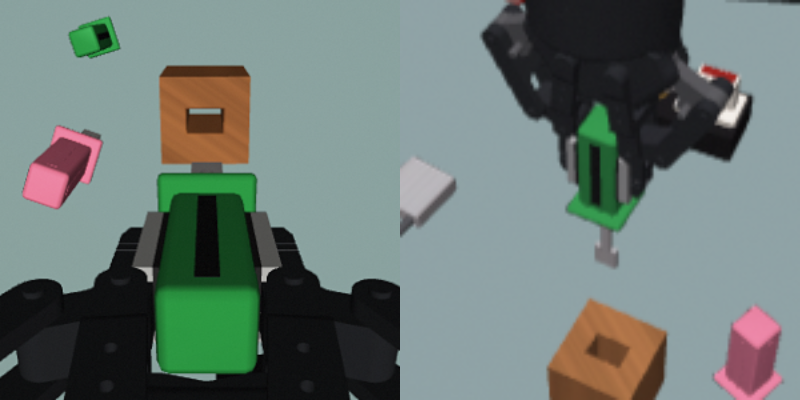

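Left (wrist): the blade shows just above the guard at crop (207,167), its width along the picture's horizontal (tool y). The stand's hole at (206,120) is also longer that way. Right (side): the driver is held straight and the pink one is untouched. So the blade lies along tool y, and I can go to the screw.

>>> {"api": "drive_tool", "payload": {"plan": [[-0.04, 0.0125, 0, 0, 0, 0, -1], [-0.04, 0.0125, 0, 0, 0, 0, -1], [-0.04, 0.0125, 0, 0, 0, 0, -1], [-0.04, 0.0125, 0, 0, 0, 0, -1], [-0.04, 0.0125, 0, 0, 0, 0, -1], [-0.04, 0.0125, 0, 0, 0, 0, -1], [-0.04, 0.0125, 0, 0, 0, 0, -1], [0, 0, 0, 0, 0, 0, -1], [0, 0, 0, 0, 0, 0, -1]]}}

```text
t: 5.4
tcp_pos: [0.5442, -0.0346, 0.2531]
tool_rot: [0.726, 0.688, -0.001, -0.002]
force: [-0.8, 0.9, -0.4]
finger_gap: 0.275
gripper_force: 58.9
```

```bash
python3 - <<'E'
from h import *
s=manip.sense(); print(s['t'],s['tcp_pos'],s['tool_rot'].round(3))
w=snap('wrist');dump(w,'w3.pkl');cv2.imwrite('pics/w3.png',cv2.resize(w['image'][60:300,130:450],(800,600),interpolation=cv2.INTER_CUBIC)[...,::-1])
E
```

```text
5.4 [ 0.5442258  -0.03456244  0.25312176] [ 0.726  0.688 -0.001 -0.002]
```

View pics/w3.png

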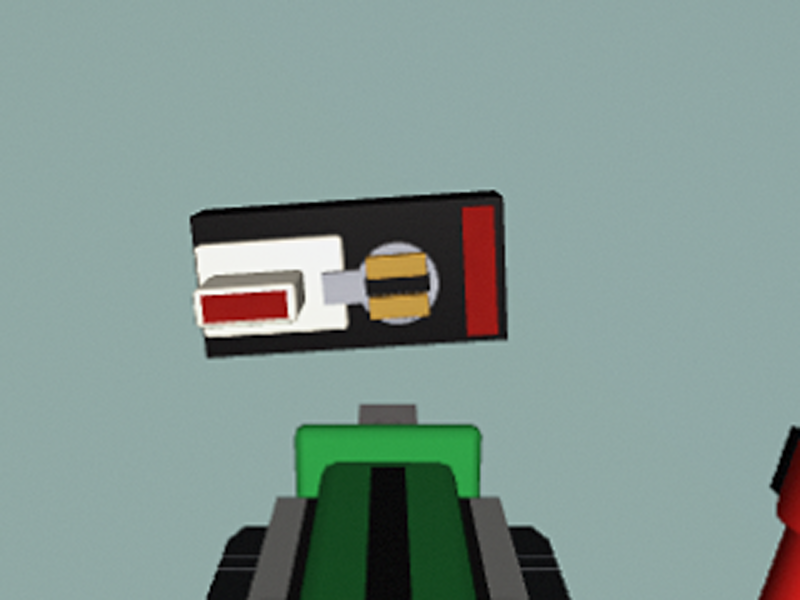

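The wrist crop shows the brass head at (397,284) with its slot nearly level across it, the tab pointing left over the white carrier, the red stripe at (480,270) and the blade's end at (388,412).

```bash
cat > scr.py <<'E'
from h import *
def screw(w):
    C=cloud(w);h=hs(w);S=(C[...,2]>.03)&(C[...,2]<.07)
    br=((h[...,0]>10)&(h[...,0]<30)&(h[...,1]>90)&(h[...,2]>90)).astype(np.uint8)
    n,l,st,c=cv2.connectedComponentsWithStats(br)
    p=proj(w,[[.546,-.0225,.054]])[0]
    ii=[i for i in range(1,n) if st[i,4]>40 and np.hypot(*(c[i]-p))<45]
    pts=np.vstack([np.c_[np.nonzero(l==i)[::-1]] for i in ii]).astype(float)
    W=onz(w,pts,.054); 
    # slot direction: line through gap = perpendicular to the link of the two pieces' centroids; use edges of pieces
    out=[]
    for i in ii:
        q=onz(w,np.c_[np.nonzero(l==i)[::-1]].astype(float),.054); out.append((rect(q),q.mean(0).round(4).tolist(),int(st[i,4])))
    return rect(W),out,np.median(C[(br>0)&S][:,2])
def blade(w):
    # steel blade end in tool coords
    C=cloud(w); T=w['E']@np.linalg.inv(w['mount']); Q=(C-T[:3,3])@T[:3,:3]
    h=hs(w); m=(h[...,1]<60)&(abs(Q[...,0])<.02)&(abs(Q[...,1])<.012)&(Q[...,2]>.06)&(Q[...,2]<.1)
    ys,xs=np.nonzero(m); return Q,m,xs,ys
E
python3 - <<'E'
from scr import *
for n in('w3.pkl','w2.pkl'):
    w=load(n)
    if n=='w3.pkl': 
        r=screw(w); print(r[0],r[2]); [print(' ',x) for x in r[1]]
    Q,m,xs,ys=blade(w); print(n,m.sum(),xs.min(),xs.max(),ys.min(),ys.max(),np.median(Q[m],axis=0).round(4))
    for y in range(ys.min(),ys.max()+1): print(y,(ys==y).sum(),np.median(Q[m&(np.arange(420)[:,None]==y)],axis=0).round(4), w['image'][y,xs.min()+8])
# blade end bottom edge ray: at tool z=.0892
w=load('w3.pkl'); T=w['E']@np.linalg.inv(w['mount'])
s=load('s2.pkl');C=cloud(s);P=np.array([.4729,.2504,.2568]);h=hs(s)
m=(np.linalg.norm(C[...,:2]-P[:2],axis=-1)<.025)&(C[...,2]<.225)&(C[...,2]>.15)&(h[...,1]<60)
for lo in np.arange(.16,.2,.006):
    k=m&(C[...,2]>=lo)&(C[...,2]<lo+.006); 
    if k.sum(): print(lo.round(3),k.sum(),C[k].mean(0).round(4))
# carrier rib red strip
w=load('w3.pkl');h=hs(w);C=cloud(w);m=(h[...,1]>150)&((h[...,0]<8)|(h[...,0]>172))&(np.linalg.norm(C[...,:2]-[.528,-.0225],axis=-1)<.08)
for a,b,z in((.06,.085,.072),(.02,.045,.030)):
    k=m&(C[...,2]>a)&(C[...,2]<b); c=np.c_[np.nonzero(k)[::-1]].astype(float); print('red',z,rect(onz(w,c,z)),np.median(C[k][:,2]).round(4))
E
```

```text
([548.3, -24.0], [21.6, 23.4], 1.1) 0.05352487135642814
  (([548.1, -16.5], [21.6, 8.5], 1.1), [0.548, -0.0165, 0.054], 229)
  (([548.7, -31.3], [21.2, 8.5], 0.2), [0.5487, -0.0314, 0.054], 216)
w3.pkl 185 273 296 222 229 [0.0009 0.0005 0.0812]
222 21 [0.0008 0.0011 0.0884] [86 80 80]
223 23 [0.0008 0.0005 0.0863] [88 84 84]
224 23 [0.0009 0.0005 0.0842] [90 85 86]
225 23 [0.0008 0.0005 0.0824] [88 85 84]
226 24 [0.0009 0.0008 0.0803] [91 87 87]
227 24 [0.0009 0.0008 0.0783] [86 81 81]
228 23 [0.0009 0.0011 0.0764] [83 77 79]
229 24 [0.001  0.0008 0.0744] [63 79 62]
w2.pkl 187 273 296 222 229 [0.0009 0.0005 0.0813]
222 22 [0.0008 0.0008 0.0884] [81 81 82]
223 23 [0.0008 0.0005 0.0863] [85 81 82]
224 23 [0.0009 0.0005 0.0842] [86 83 82]
225 23 [0.0008 0.0005 0.0823] [85 82 81]
226 24 [0.0008 0.0008 0.0806] [86 82 82]
227 24 [0.0008 0.0008 0.0786] [82 78 79]
228 24 [0.001  0.0008 0.0761] [78 72 74]
229 24 [0.0009 0.0008 0.0748] [57 72 58]
0.16 9 [0.4706 0.2516 0.1653]
0.166 16 [0.4702 0.2518 0.1692]
0.172 19 [0.4705 0.2521 0.1748]
0.178 21 [0.4699 0.2519 0.1806]
0.184 10 [0.4697 0.2527 0.1875]
0.19 13 [0.4697 0.2526 0.1929]
0.196 9 [0.4704 0.2536 0.1994]
red 0.072 ([495.3, -25.0], [29.0, 9.1], 0.4) 0.0722
red 0.03 ([580.5, -24.5], [12.8, 50.8], 0.6) 0.0311
```

>>> {"api": "drive_tool", "payload": {"plan": [[0, 0, 0, 0, 0, -3.8, -1], [0.0115, 0.0035, 0.02, 0, 0, 0, -1], [0, 0, 0.03, 0, 0, 0, -1], [0, 0, 0.02, 0, 0, 0, -1], [0, 0, 0.014, 0, 0, 0, -1], [0, 0, 0, 0, 0, 0, -1], [0, 0, 0, 0, 0, 0, -1]]}}

```text
t: 6.15
tcp_pos: [0.5481, -0.021, 0.171]
tool_rot: [0.701, 0.713, -0.0, -0.001]
force: [-0.2, -0.6, -0.9]
finger_gap: 0.274
gripper_force: 58.9
```

```bash
python3 - <<'E'
from scr import *
s=manip.sense(); print(s['t'],s['tcp_pos'],s['tool_rot'].round(4))
w=snap('wrist');dump(w,'w4.pkl')
r=screw(w); print(r[0],r[2]); [print(' ',x) for x in r[1]]
Q,m,xs,ys=blade(w); print(m.sum(),xs.min(),xs.max(),ys.min(),ys.max(),np.median(Q[m],axis=0).round(4))
T=w['E']@np.linalg.inv(w['mount']); c=np.r_[(np.median(Q[m],axis=0)-[.00175,0,0])]; print('blade',(T[:3,:3]@c+T[:3,3]).round(4),'tool y yaw',np.degrees(np.arctan2(T[1,1],T[0,1])).round(2),'tilt',T[:3,2].round(4))
cv2.imwrite('pics/w4.png',cv2.resize(w['image'][120:270,185:385],(800,600),interpolation=cv2.INTER_CUBIC)[...,::-1])
E
```

```text
6.15 [ 0.54810588 -0.02104179  0.17104518] [ 7.012e-01  7.130e-01 -3.000e-04 -7.000e-04]
([548.0, -23.2], [21.5, 23.3], 1.6) 0.053398658681770114
  (([547.9, -15.7], [21.5, 8.6], 1.0), [0.5482, -0.0161, 0.054], 373)
  (([548.5, -30.6], [21.2, 8.1], 1.0), [0.548, -0.0293, 0.054], 189)
176 274 296 222 229 [0.0008 0.001  0.081 ]
blade [ 0.549 -0.022  0.09 ] tool y yaw 0.95 tilt [-1.4e-03  5.0e-04 -1.0e+00]
```

View pics/w4.png

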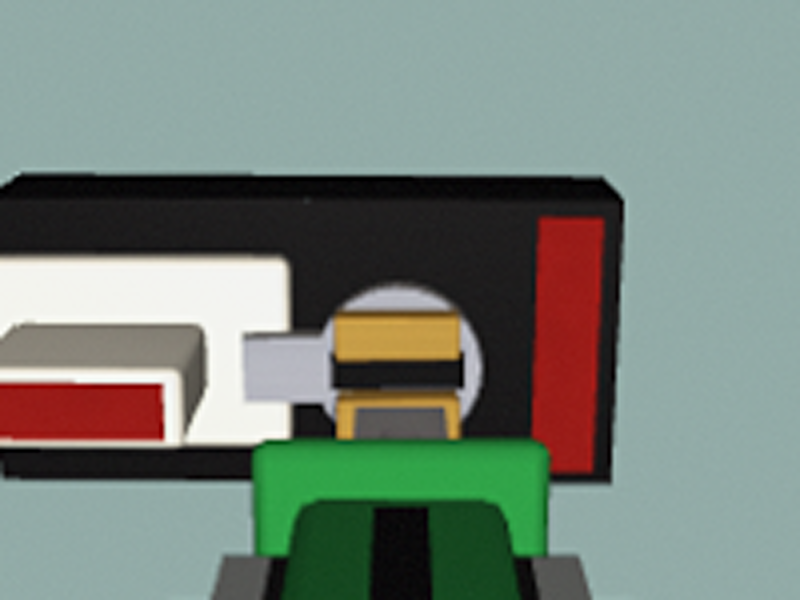

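The blade's end at crop (400,415) stands about 1 mm to the near side of the slot (400,370), after allowing for the height difference. Yaw agrees to within 0.1°. I correct and lower in steps.

>>> {"api": "drive_tool", "payload": {"plan": [[-0.0012, -0.0008, 0.01, 0, 0, 0, -1], [0, 0, 0.01, 0, 0, 0, -1], [0, 0, 0, 0, 0, 0, -1], [0, 0, 0, 0, 0, 0, -1]]}}

```text
t: 6.6
tcp_pos: [0.5476, -0.0236, 0.1509]
tool_rot: [0.702, 0.712, -0.0, -0.0]
force: [0.2, 0.3, -0.2]
finger_gap: 0.273
gripper_force: 58.9
```

```bash
python3 - <<'E'
from scr import *
s=manip.sense(); print(s['t'],s['tcp_pos'],s['tool_rot'].round(4),s['force'])
w=snap('wrist');dump(w,'w5.pkl')
r=screw(w); print(r[0],r[2]); [print(' ',x) for x in r[1]]
Q,m,xs,ys=blade(w); T=w['E']@np.linalg.inv(w['mount']); c=np.r_[(np.median(Q[m],axis=0)-[.00175,0,0])]; print('blade',(T[:3,:3]@c+T[:3,3]).round(4),np.median(Q[m],axis=0))
E
```

```text
6.6 [ 0.54756838 -0.02362443  0.15091093] [ 7.019e-01  7.123e-01 -2.000e-04 -4.000e-04] [ 0.15298763  0.30430198 -0.19222393]
([548.1, -15.9], [21.1, 8.6], 0.9) 0.05337945052366923
  (([548.1, -15.9], [21.1, 8.6], 0.9), [0.5481, -0.016, 0.054], 469)
blade [ 0.5479 -0.0245  0.0696] [0.00085268 0.00042594 0.08134958]
```

>>> {"api": "drive_tool", "payload": {"plan": [[0.001, 0, 0, 0, 0, 0, -1], [0, 0, 0.003, 0, 0, 0, -1], [0, 0, 0.003, 0, 0, 0, -1], [0, 0, 0.003, 0, 0, 0, -1], [0, 0, 0.003, 0, 0, 0, -1], [0, 0, 0, 0, 0, 0, -1], [0, 0, 0, 0, 0, 0, -1]]}}

```text
t: 7.35
tcp_pos: [0.5478, -0.0226, 0.1391]
tool_rot: [0.702, 0.712, -0.0, -0.0]
force: [-0.7, -0.3, -0.7]
finger_gap: 0.276
gripper_force: 58.9
```

```bash
python3 - <<'E'
from scr import *
s=manip.sense(); print(s['t'],s['tcp_pos'],s['tool_rot'].round(4),s['force'],s['ft_torque'],s['q'].round(2))
w=snap('wrist');dump(w,'w6.pkl')
r=screw(w); print(r[0],r[2]); [print(' ',x) for x in r[1]]
Q,m,xs,ys=blade(w); T=w['E']@np.linalg.inv(w['mount']); c=np.r_[(np.median(Q[m],axis=0)-[.00175,0,0])]; print('blade',(T[:3,:3]@c+T[:3,3]).round(4),np.median(Q[m],axis=0))
E
```

```text
7.35 [ 0.54775881 -0.0225812   0.13912877] [ 7.018e-01  7.123e-01 -1.000e-04 -2.000e-04] [-0.74527572 -0.29310736 -0.67574877] [ 0.01388028 -0.01877787 -0.00142628] [-0.25  0.58  1.72 -0.    0.84 -0.26]
([548.0, -15.7], [21.9, 8.9], 0.9) 0.053401328287774705
  (([548.0, -15.7], [21.9, 8.9], 0.9), [0.5481, -0.016, 0.054], 499)
blade [ 0.5475 -0.0233  0.0473] [ 0.00105274 -0.0002226   0.0917814 ]
```

The blade is in the slot (end about 50 mm high, under the head's top at 54) with no contact force. I go 1.5 mm deeper and then turn anticlockwise. The play takes up to about 14°.

>>> {"api": "drive_tool", "payload": {"plan": [[0, 0, 0.0015, 0, 0, 0, -1], [0, 0, 0, 0, 0, -6, -1], [0, 0, 0, 0, 0, -6, -1], [0, 0, 0, 0, 0, -6, -1], [0, 0, 0, 0, 0, -6, -1], [0, 0, 0, 0, 0, -6, -1], [0, 0, 0, 0, 0, -6, -1]]}}

```text
t: 8.1
tcp_pos: [0.5483, -0.0231, 0.1378]
tool_rot: [0.445, 0.895, -0.0, 0.001]
force: [0.6, -0.1, -1.8]
finger_gap: 0.27
gripper_force: 58.8
```

```bash
cat > ang.py <<'E'
from scr import *
# screw angle from the tab/brass in the top view and the wrist
s=manip.sense(); T=R.from_quat(s['tool_rot']).as_matrix()
print('t',s['t'],'tcp',s['tcp_pos'].round(4),'tooly yaw',np.degrees(np.arctan2(T[1,1],T[0,1])).round(1),'F',s['force'].round(1),'M',s['ft_torque'].round(3))
w=snap('wrist');dump(w,'wa.pkl')
h=hs(w);C=cloud(w);m=(h[...,1]<60)&(h[...,2]>110)&(abs(C[...,2]-.047)<.004)
d=C[...,:2]-[.548,-.0234]; rr=np.linalg.norm(d,axis=-1); k=m&(rr>.017)&(rr<.0275)
v=d[k]; print('tab px',k.sum(), 'angle from -x:',np.degrees(np.arctan2(-v[:,1].mean(),-v[:,0].mean())).round(1) if k.sum() else None)
E
python3 ang.py
```

```text
t 8.1 tcp [ 0.5483 -0.0231  0.1378] tooly yaw 37.1 F [ 0.6 -0.1 -1.8] M [-0.265 -0.099 -0.121]
tab px 323 angle from -x: 18.5
```

>>> {"api": "drive_tool", "payload": {"plan": [[0, 0, 0, 0, 0, -6, -1], [0, 0, 0, 0, 0, -6, -1], [0, 0, 0, 0, 0, -6, -1], [0, 0, 0, 0, 0, -6, -1], [0, 0, 0, 0, 0, -6, -1], [0, 0, 0, 0, 0, -6, -1], [0, 0, 0, 0, 0, -6, -1], [0, 0, 0, 0, 0, 0, -1]]}}

```text
t: 8.95
tcp_pos: [0.5479, -0.0226, 0.1378]
tool_rot: [0.098, 0.995, -0.0, 0.0]
force: [1.2, 0.2, -1.2]
finger_gap: 0.272
gripper_force: 58.8
```

```bash
python3 ang.py
```

```text
t 8.95 tcp [ 0.5479 -0.0226  0.1378] tooly yaw 78.8 F [ 1.2  0.2 -1.2] M [-0.145 -0.024 -0.047]
tab px 325 angle from -x: 60.2
```

>>> {"api": "drive_tool", "payload": {"plan": [[0, 0, 0, 0, 0, -6, -1], [0, 0, 0, 0, 0, -6, -1], [0, 0, 0, 0, 0, -6, -1], [0, 0, 0, 0, 0, -6, -1], [0, 0, 0, 0, 0, -6, -1], [0, 0, 0, 0, 0, 0, -1]]}}

```text
t: 9.6
tcp_pos: [0.5476, -0.0225, 0.1378]
tool_rot: [-0.162, 0.987, 0.0, -0.0]
force: [-0.2, 0.2, -1.4]
finger_gap: 0.271
gripper_force: 58.8
```

```bash
python3 ang.py
```

```text
t 9.6 tcp [ 0.5476 -0.0225  0.1378] tooly yaw 108.7 F [-0.2  0.2 -1.4] M [-0.034  0.069 -0.042]
tab px 323 angle from -x: 89.1
```

Screw at about 89°. Now I ease the blade back inside the play, lift it out and look again.

>>> {"api": "drive_tool", "payload": {"plan": [[0, 0, 0, 0, 0, 7, -1], [0, 0, 0, 0, 0, 6, -1], [0, 0, -0.005, 0, 0, 0, -1], [0, 0, -0.01, 0, 0, 0, -1], [0, 0, -0.02, 0, 0, 0, -1], [0, 0, -0.03, 0, 0, 0, -1], [0, 0, -0.03, 0, 0, 0, -1], [0, 0, -0.03, 0, 0, 0, -1], [0, 0, 0, 0, 0, 0, -1], [0, 0, 0, 0, 0, 0, -1]]}}

```text
t: 10.65
tcp_pos: [0.5479, -0.0226, 0.2639]
tool_rot: [-0.051, 0.999, -0.0, 0.001]
force: [-0.7, -1.3, -1.4]
finger_gap: 0.274
gripper_force: 58.9
```

```bash
python3 ang.py; python3 - <<'E'
from scr import *
w=load('wa.pkl'); Q,m,xs,ys=blade(w); print(np.median(Q[m],axis=0).round(4),m.sum())
for r in (222,225,228): print(r,np.sort(xs[ys==r])[[0,-1]])
# strip on rib again
h=hs(w);C=cloud(w);m=(h[...,1]>150)&((h[...,0]<8)|(h[...,0]>172))&(np.linalg.norm(C[...,:2]-[.528,-.0225],axis=-1)<.08)
for a,b,z in((.06,.085,.072),(.02,.045,.030)):
    k=m&(C[...,2]>a)&(C[...,2]<b); c=np.c_[np.nonzero(k)[::-1]].astype(float); print('red',z,rect(onz(w,c,z)) if len(c) else 0,np.median(C[k][:,2]).round(4))
t=snap('top'); g=zpt(t,[(205,150)]); print(g)
cv2.imwrite('pics/w7.png',w['image'][...,::-1])
E
```

```text
t 10.65 tcp [ 0.5479 -0.0226  0.2639] tooly yaw 95.9 F [-0.7 -1.3 -1.4] M [-0.06  -0.02  -0.053]
tab px 142 angle from -x: 89.5
[ 0.0009 -0.0013  0.0811] 184
222 [274 295]
225 [273 295]
228 [273 296]
red 0.072 ([495.3, -24.8], [28.9, 9.0], 0.6) 0.0721
red 0.03 ([580.6, -24.2], [12.9, 50.4], 0.5) 0.0312
[[0.46568204 0.03954541 0.62822289]]
```

View pics/w7.png

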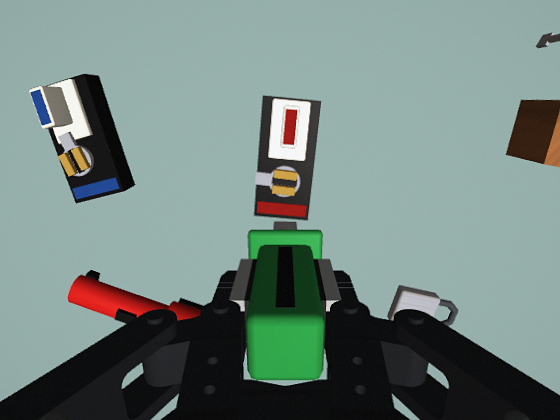

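The wrist view shows the red fuse's tab now sticking out to the left at (262,180), off the carrier (289,128). The blue fuse (75,140), torch and padlock are untouched and the driver is still straight in the grip. Back to the stand.

>>> {"api": "drive_tool", "payload": {"plan": [[0, 0, 0, 0, 0, 8.3, -1], [0, 0, 0, 0, 0, 8.3, -1], [0, 0, 0, 0, 0, 8.3, -1], [0, 0, 0, 0, 0, 8.3, -1], [0, 0, 0, 0, 0, 8.3, -1], [0, 0, 0, 0, 0, 8.3, -1], [0, 0, 0, 0, 0, 8.3, -1], [0, 0, 0, 0, 0, 8.3, -1], [0, 0, 0, 0, 0, 8.3, -1], [0, 0, 0, 0, 0, 8.3, -1]]}}

```text
t: 11.75
tcp_pos: [0.5468, -0.0224, 0.2609]
tool_rot: [0.626, 0.78, -0.001, -0.002]
force: [-0.1, 0.0, -0.7]
finger_gap: 0.275
gripper_force: 58.9
```

>>> {"api": "drive_tool", "payload": {"plan": [[0, 0, 0, 0, 0, 8, -1], [0, 0, 0, 0, 0, 7.8, -1], [0.0384, -0.0127, 0, 0, 0, 0, -1], [0.0384, -0.0127, 0, 0, 0, 0, -1], [0.0384, -0.0127, 0, 0, 0, 0, -1], [0.0384, -0.0127, 0, 0, 0, 0, -1], [0.0384, -0.0127, 0, 0, 0, 0, -1], [0.0384, -0.0127, 0, 0, 0, 0, -1], [0.0384, -0.0127, 0, 0, 0, 0, -1], [0, 0, 0, 0, 0, 0, -1]]}}

```text
t: 12.75
tcp_pos: [0.47, 0.2542, 0.2611]
tool_rot: [0.723, 0.691, -0.001, -0.002]
force: [-0.0, -0.7, -2.0]
finger_gap: 0.275
gripper_force: 58.9
```

>>> {"api": "drive_tool", "payload": {"plan": [[0, 0, 0, 0, 0, 0, -1], [0, 0, 0, 0, 0, 0, -1], [0, 0, 0, 0, 0, 0, -1]]}}

```text
t: 13.05
tcp_pos: [0.4731, 0.2492, 0.2623]
tool_rot: [0.726, 0.688, -0.001, -0.0]
force: [-0.2, -0.3, -2.0]
finger_gap: 0.276
gripper_force: 58.9
```

```bash
python3 ang.py; python3 - <<'E'
from scr import *
w=load('wa.pkl'); T=w['E']@np.linalg.inv(w['mount']); Q,m,xs,ys=blade(w); print(np.median(Q[m],axis=0).round(4),m.sum())
C=cloud(w);h=hs(w);m=(np.linalg.norm(C[...,:2]-[.473,.248],axis=-1)<.055)&(h[...,0]<20)&(h[...,1]>100)&(abs(C[...,2]-.065)<.006)
c=np.c_[np.nonzero(m)[::-1]].astype(float); print('stand',rect(onz(w,c,.065)))
# hole: stand top outline's inside hole
mm=cv2.morphologyEx(m.astype(np.uint8),cv2.MORPH_OPEN,np.ones((3,3))); cs,hi=cv2.findContours(mm,cv2.RETR_CCOMP,1)
for c,k in zip(cs,hi[0]):
    if k[3]>=0 and cv2.contourArea(c)>60: print('hole',rect(onz(w,c[:,0].astype(float),.065)))
E
```

```text
t 13.05 tcp [0.4731 0.2492 0.2623] tooly yaw -3.0 F [-0.2 -0.3 -2. ] M [ 0.005 -0.005 -0.045]
tab px 0 angle from -x: None
[0.0009 0.0005 0.0811] 186
stand ([473.1, 248.3], [59.4, 59.5], 87.0)
hole ([472.8, 248.5], [17.6, 26.3], 87.0)
```

The blade is within 1 mm of the hole's centre, so I lower.

>>> {"api": "drive_tool", "payload": {"plan": [[0, -0.0006, 0.03, 0, 0, 0, -1], [0, 0, 0.03, 0, 0, 0, -1], [0, 0, 0.02, 0, 0, 0, -1], [0, 0, 0.02, 0, 0, 0, -1], [0, 0, 0.02, 0, 0, 0, -1], [0, 0, 0.02, 0, 0, 0, -1], [0, 0, 0.015, 0, 0, 0, -1], [0, 0, 0.009, 0, 0, 0, -1], [0, 0, 0, 0, 0, 0, -1], [0, 0, 0, 0, 0, 0, -1]]}}

```text
t: 14.1
tcp_pos: [0.4729, 0.2502, 0.0991]
tool_rot: [0.725, 0.688, 0.0, 0.0]
force: [0.4, -0.4, -1.0]
finger_gap: 0.272
gripper_force: 59.0
```

>>> {"api": "drive_tool", "payload": {"plan": [[0, 0, 0.002, 0, 0, 0, -1], [0, 0, 0, 0, 0, 0, -1], [0, 0, 0, 0, 0, 0, -0.2], [0, 0, 0, 0, 0, 0, 0.2], [0, 0, 0, 0, 0, 0, 0.6], [0, 0, 0, 0, 0, 0, 1], [0, 0, 0, 0, 0, 0, 1], [0, 0, 0, 0, 0, 0, 1]]}}

```text
t: 14.9
tcp_pos: [0.4723, 0.2505, 0.0968]
tool_rot: [0.725, 0.689, 0.0, -0.0]
force: [-0.0, -0.5, 0.3]
finger_gap: 1.001
gripper_force: 0.0
```

>>> {"api": "drive_tool", "payload": {"plan": [[0, 0, -0.01, 0, 0, 0, 1], [0, 0, -0.02, 0, 0, 0, 1], [0, 0, -0.03, 0, 0, 0, 1], [0, 0, -0.03, 0, 0, 0, 1], [0, 0, -0.03, 0, 0, 0, 1], [0, 0, -0.03, 0, 0, 0, 1], [0, 0, 0, 0, 0, 0, 1], [0, 0, 0, 0, 0, 0, 1]]}}

```text
t: 15.7
tcp_pos: [0.4723, 0.2505, 0.2479]
tool_rot: [0.725, 0.689, 0.001, 0.0]
force: [-0.1, -0.1, -0.2]
finger_gap: 0.997
gripper_force: 0.0
```

```bash
python3 - <<'E'
from h import *
s=manip.sense();print(s['t'],s['tcp_pos'])
d=snap('wrist');dump(d,'w8.pkl')
C=cloud(d);h=hs(d);z=C[...,2]
near=np.linalg.norm(C[...,:2]-[.472,.250],axis=-1)<.055
g=(h[...,0]>45)&(h[...,0]<75)&(h[...,1]>120)&near
for nm,m in(('top',g&(abs(z-.132)<.006)),('guard',g&(z>.06)&(z<.08))):
    m=cv2.morphologyEx(m.astype(np.uint8),cv2.MORPH_OPEN,np.ones((3,3)))>0
    print(nm,m.sum(),rect(C[m]),np.median(z[m]).round(4))
E
```

```text
15.7 [0.47232007 0.25051344 0.24788551]
top 1074 ([473.3, 250.4], [23.0, 23.1], 87.5) 0.1315
guard 503 ([474.1, 251.0], [31.1, 33.2], 87.0) 0.0695
```

The driver is back in its stand, upright (top 0.1315, guard 0.0695, 1 mm from before). Now the carrier.

>>> {"api": "drive_tool", "payload": {"plan": [[-0.0391, 0.0053, 0, 0, 0, 0, 1], [-0.0391, 0.0053, 0, 0, 0, 0, 1], [-0.0391, 0.0053, 0, 0, 0, 0, 1], [-0.0391, 0.0053, 0, 0, 0, 0, 1], [-0.0391, 0.0053, 0, 0, 0, 0, 1], [-0.0391, 0.0053, 0, 0, 0, 0, 1], [-0.0391, 0.0053, 0, 0, 0, 0, 1], [0, 0, 0, 0, 0, 1.5, 1]]}}

```text
t: 16.55
tcp_pos: [0.4954, -0.0289, 0.2454]
tool_rot: [0.736, 0.677, -0.001, -0.0]
force: [0.6, 0.2, 0.3]
finger_gap: 1.002
gripper_force: 0.0
```

>>> {"api": "drive_tool", "payload": {"plan": [[0, 0, 0, 0, 0, 8.5, 1], [0, 0, 0, 0, 0, 8.5, 1], [0, 0, 0, 0, 0, 8.5, 1], [0, 0, 0, 0, 0, 8.5, 1], [0, 0, 0, 0, 0, 8.5, 1], [0, 0, 0, 0, 0, 8.5, 1], [0, 0, 0, 0, 0, 8.5, 1], [0, 0, 0, 0, 0, 8.5, 1], [0, 0, 0, 0, 0, 8.5, 1], [0, 0, 0, 0, 0, 8.5, 1]]}}

```text
t: 17.55
tcp_pos: [0.4941, -0.0236, 0.2454]
tool_rot: [1.0, 0.002, -0.002, -0.001]
force: [-0.4, -0.7, 0.3]
finger_gap: 0.999
gripper_force: 0.0
```

>>> {"api": "drive_tool", "payload": {"plan": [[0, 0, 0, 0, 0, 0, 1], [0, 0, 0, 0, 0, 0, 1], [0, 0, 0, 0, 0, 0, 1]]}}

```text
t: 17.85
tcp_pos: [0.4948, -0.0244, 0.2463]
tool_rot: [1.0, 0.006, -0.001, -0.0]
force: [-0.3, 0.2, 0.3]
finger_gap: 0.999
gripper_force: 0.0
```

```bash
python3 - <<'E'
from h import *
s=manip.sense(); T=R.from_quat(s['tool_rot']).as_matrix(); print(s['t'],s['tcp_pos'],s['q'],'tooly yaw',np.degrees(np.arctan2(T[1,1],T[0,1])).round(2))
w=snap('wrist');dump(w,'w9.pkl'); h=hs(w);C=cloud(w)
near=np.linalg.norm(C[...,:2]-[.528,-.0235],axis=-1)<.08
m=(h[...,1]>150)&((h[...,0]<8)|(h[...,0]>172))&near
for a,b,z in((.06,.085,.072),(.02,.045,.030)):
    k=m&(C[...,2]>a)&(C[...,2]<b); c=np.c_[np.nonzero(k)[::-1]].astype(float); print('red',z,rect(onz(w,c,z)) if len(c) else 0,np.median(C[k][:,2]).round(4))
    d3=load('w3.pkl')
    if z==.072: p=c.mean(0)
h3=hs(d3);C3=cloud(d3);k=(h3[...,1]>150)&((h3[...,0]<8)|(h3[...,0]>172))&(np.linalg.norm(C3[...,:2]-[.495,-.0235],axis=-1)<.04)&(C3[...,2]>.06)&(C3[...,2]<.085)
print('tri strip',tri(w,p,d3,np.c_[np.nonzero(k)[::-1]].mean(0)).round(4))
wh=near&(h[...,1]<45)&(h[...,2]>130)
for a,b,z in((.066,.078,.072),(.034,.042,.039)):
    k=wh&(C[...,2]>a)&(C[...,2]<b); k=cv2.morphologyEx(k.astype(np.uint8),cv2.MORPH_OPEN,np.ones((3,3)))>0
    print('white',z,rect(C[k]),np.median(C[k][:,2]).round(4),k.sum())
E
```

```text
17.85 [ 0.49484975 -0.02435985  0.2462865 ] [-2.75187684e-01  3.53272790e-01  1.74908899e+00  8.62277104e-05
  1.04063308e+00  1.28364675e+00] tooly yaw -89.32
red 0.072 ([495.5, -25.4], [28.7, 8.5], 0.5) 0.0721
red 0.03 ([580.1, -23.9], [11.4, 49.7], 0.7) 0.031
tri strip [ 0.495  -0.0254  0.0694]
white 0.072 ([494.8, -24.2], [13.5, 36.4], 89.6) 0.0711 132
white 0.039 ([499.9, -25.0], [55.6, 35.2], 0.5) 0.0385 1541
```

Rib centre is at (0.495, -0.025) with its top at 0.072, and the flange is at 0.039. That agrees with the sizes given. Descend and grip.

>>> {"api": "drive_tool", "payload": {"plan": [[0, 0.0005, 0.03, 0, 0, 0, 1], [0, 0, 0.03, 0, 0, 0, 1], [0, 0, 0.03, 0, 0, 0, 1], [0, 0, 0.03, 0, 0, 0, 1], [0, 0, 0.03, 0, 0, 0, 1], [0, 0, 0.025, 0, 0, 0, 1], [0, 0, 0.012, 0, 0, 0, 1], [0, 0, 0, 0, 0, 0, 1], [0, 0, 0, 0, 0, 0, 1]]}}

```text
t: 18.8
tcp_pos: [0.4957, -0.0254, 0.0603]
tool_rot: [1.0, 0.005, 0.0, 0.0]
force: [0.5, 0.0, 0.3]
finger_gap: 0.998
gripper_force: 0.0
```

>>> {"api": "drive_tool", "payload": {"plan": [[0, 0, 0, 0, 0, 0, 0], [0, 0, 0, 0, 0, 0, -1], [0, 0, 0, 0, 0, 0, -1], [0, 0, 0, 0, 0, 0, -1], [0, 0, 0, 0, 0, 0, -1], [0, 0, 0, 0, 0, 0, -1], [0, 0, 0, 0, 0, 0, -1], [0, 0, 0, 0, 0, 0, -1]], "newtons": 90}}

```text
t: 19.6
tcp_pos: [0.4954, -0.0253, 0.0602]
tool_rot: [1.0, 0.005, 0.0, 0.0]
force: [-0.5, 0.8, 5.6]
finger_gap: 0.146
gripper_force: 88.0
```

>>> {"api": "drive_tool", "payload": {"plan": [[0, 0, -0.005, 0, 0, 0, -1], [0, 0, -0.01, 0, 0, 0, -1], [0, 0, -0.01, 0, 0, 0, -1], [0, 0, -0.02, 0, 0, 0, -1], [0, 0, -0.03, 0, 0, 0, -1], [0, 0, -0.04, 0, 0, 0, -1], [0, 0, -0.04, 0, 0, 0, -1], [0, 0, -0.04, 0, 0, 0, -1], [0, 0, 0, 0, 0, 0, -1], [0, 0, 0, 0, 0, 0, -1]]}}

```text
t: 20.6
tcp_pos: [0.4952, -0.0253, 0.2561]
tool_rot: [1.0, 0.005, 0.001, 0.0]
force: [-1.2, 0.0, -1.4]
finger_gap: 0.144
gripper_force: 88.0
```

```bash
python3 - <<'E'
from h import *
from scipy.optimize import least_squares
s=manip.sense(); print(s['t'],s['tcp_pos'],s['q'].round(4),s['force'],s['finger_gap'])
D=[((.5285,1.4339),(.1818,.5972,.2443)),((.41,1.66),(.4702,.2522,.2451)),((.58,1.72),(.5478,-.0226,.1391)),((.3533,1.7491),(.4948,-.0244,.2463)),(tuple(s['q'][1:3]),tuple(s['tcp_pos']))]
# planar model: lateral offset e, r=a+L1 sin q2+L2 sin(q2+q3+g)
def f(p):
    a,L1,L2,H,g=p; o=[]
    for (q2,q3),(x,y,z) in D:
        r=np.sqrt(x*x+y*y-.11**2); o+=[a+L1*np.sin(q2)+L2*np.sin(q2+q3+g)-r,H+L1*np.cos(q2)+L2*np.cos(q2+q3+g)-z]
    return np.r_[o,1e-3*p[4]]
r=least_squares(f,[0,.45,.45,.1,0]); print(r.x.round(3),np.abs(r.fun).max())
w=snap('wrist');dump(w,'w10.pkl')
t=snap('top');dump(t,'t10.pkl')
C=cloud(w);h=hs(w);T=w['E']@np.linalg.inv(w['mount']);Q=(C-T[:3,3])@T[:3,:3]
m=(h[...,1]<45)&(h[...,2]>100)&(np.linalg.norm(Q,axis=-1)<.09); print('white in tool',m.sum(),Q[m].min(0).round(3),Q[m].max(0).round(3))
E
```

```text
20.6 [ 0.49520093 -0.02526675  0.25609144] [-2.7670e-01  3.3900e-01  1.7388e+00 -1.0000e-04  1.0612e+00  1.2844e+00] [-1.24549557  0.03906537 -1.42993173] 0.1438884694309696
[ 0.006  0.583  0.406 -0.002  0.292] 0.0014864005883137577
white in tool 6162 [-0.019 -0.056 -0.065] [0.033 0.058 0.028]
```

The carrier is out (gap 12 mm, 88 N, about 1.2 N extra weight). Next I roll about tool x so that the underside faces left, and check the joints after four rows.

>>> {"api": "drive_tool", "payload": {"plan": [[0, 0, 0, 5, 0, 0, -1], [0, 0, 0, 5, 0, 0, -1], [0, 0, 0, 5, 0, 0, -1], [0, 0, 0, 5, 0, 0, -1], [0, 0, 0, 0, 0, 0, -1]]}}

```text
t: 21.2
tcp_pos: [0.4945, -0.0268, 0.2524]
tool_rot: [0.985, 0.003, -0.003, -0.174]
force: [-0.2, -0.5, -1.7]
finger_gap: 0.144
gripper_force: 88.3
```

```bash
python3 - <<'E'
from h import *
s=manip.sense(); print(s['t'],s['tcp_pos'],s['q'].round(4),s['force'],s['finger_gap'],R.from_quat(s['tool_rot']).as_matrix().round(3).tolist())
E
```

```text
21.2 [ 0.49450487 -0.02684645  0.252414  ] [-0.4634  0.3894  1.7251  0.3308  1.2139  0.9564] [-0.18539638 -0.45944908 -1.65140988] 0.14412705805946324 [[1.0, 0.004, -0.007], [0.006, -0.939, 0.343], [-0.005, -0.344, -0.939]]
```

>>> {"api": "drive_tool", "payload": {"plan": [[0, 0, 0, 5, 0, 0, -1], [0, 0, 0, 5, 0, 0, -1], [0, 0, 0, 5, 0, 0, -1], [0, 0, 0, 5, 0, 0, -1], [0, 0, 0, 5, 0, 0, -1], [0, 0, 0, 5, 0, 0, -1], [0, 0, 0, 5, 0, 0, -1], [0, 0, 0, 0, 0, 0, -1]]}}

```text
t: 22.0
tcp_pos: [0.4947, -0.0257, 0.2522]
tool_rot: [0.887, 0.003, -0.005, -0.462]
force: [1.1, -0.3, -1.7]
finger_gap: 0.144
gripper_force: 88.5
```

```bash
python3 - <<'E'
from h import *
s=manip.sense(); print(s['t'],s['tcp_pos'],s['q'].round(4),s['force'],s['finger_gap'],R.from_quat(s['tool_rot']).as_matrix().round(3).tolist())
E
```

```text
22.0 [ 0.49465966 -0.02571892  0.25219233] [-0.6767  0.5997  1.697   0.6845  1.58    0.6222] [ 1.06832134 -0.34925119 -1.72118667] 0.14425668189195248 [[1.0, 0.0, -0.01], [0.009, -0.573, 0.819], [-0.006, -0.819, -0.573]]
```

At 55° with the joints well inside their ranges. 35° to go.

>>> {"api": "drive_tool", "payload": {"plan": [[0, 0, 0, 5, 0, 0, -1], [0, 0, 0, 5, 0, 0, -1], [0, 0, 0, 5, 0, 0, -1], [0, 0, 0, 5, 0, 0, -1], [0, 0, 0, 5, 0, 0, -1], [0, 0, 0, 5, 0, 0, -1], [0, 0, 0, 5, 0, 0, -1], [0, 0, 0, 0, 0, 0, -1], [0, 0, 0, 0, 0, 0, -1]]}}

```text
t: 22.9
tcp_pos: [0.4952, -0.0245, 0.2544]
tool_rot: [0.708, 0.004, -0.005, -0.706]
force: [0.3, -0.3, -1.1]
finger_gap: 0.149
gripper_force: 88.7
```

```bash
python3 - <<'E'
from h import *
s=manip.sense(); print(s['t'],s['tcp_pos'],s['q'].round(4),s['qd'].round(3),s['force'],s['finger_gap'],R.from_quat(s['tool_rot']).as_matrix().round(3).tolist())
a=snap('side');b=snap('top');dump(a,'s11.pkl');dump(b,'t11.pkl')
p=proj(a,s['tcp_pos'])[0].astype(int); print(p)
x0=max(0,min(p[0]-140,280)); A=a['image'][40:340,x0:x0+280]
B=b['image'][100:400,80:360]
cv2.imwrite('pics/fin.png',cv2.resize(np.hstack([A,B]),(800,428))[...,::-1]); print(x0)
E
```

```text
22.9 [ 0.49522375 -0.02453731  0.25437246] [-0.7431  0.8875  1.6749  0.9029  1.9525  0.4457] [-0.004 -0.025 -0.004  0.006  0.01  -0.004] [ 0.33853223 -0.34521627 -1.06994578] 0.14891740424437164 [[1.0, -0.001, -0.011], [0.011, -0.003, 1.0], [-0.001, -1.0, -0.003]]
[304 137]
164
```

View pics/fin.png

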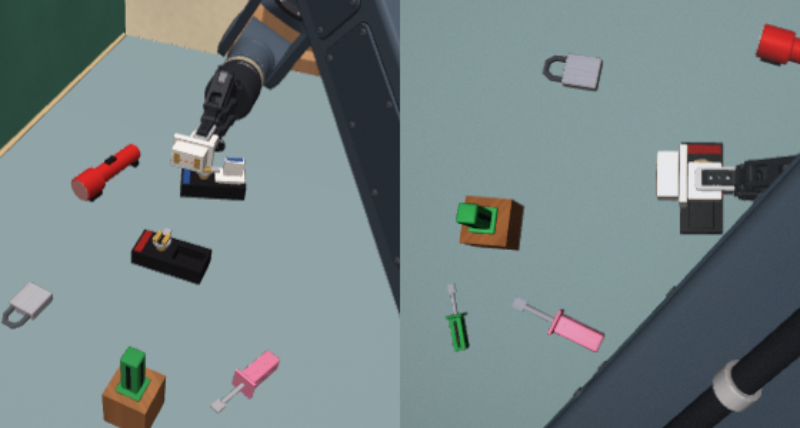

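The carrier is held on its side with its underside facing +y (left view (192,155)), the red base is empty and the driver stands in its stand. But the pink and the small green look-alikes now lie on the shelf. I check when that happened.

```bash
python3 - <<'E'
from h import *
for n in('top','side','w1','w2','wa','w8','w9','w10','t10','s2','s11','t11'):
    d=load(n+'.pkl');h=hs(d);C=cloud(d);o=[]
    for nm,m in(('pink',(h[...,0]>160)&(h[...,0]<177)&(h[...,1]>60)&(h[...,1]<190)&(h[...,2]>120)),('green',(h[...,0]>45)&(h[...,0]<75)&(h[...,1]>120))):
        m&=(np.linalg.norm(C[...,:2]-([.4,.23] if nm=='pink' else [.4,.3]),axis=-1)<(.1 if nm=='pink' else .05))
        m=cv2.morphologyEx(m.astype(np.uint8),cv2.MORPH_OPEN,np.ones((3,3)))>0
        if m.sum()>20: o.append((nm,int(m.sum()),np.percentile(C[m][:,2],[5,95]).round(3).tolist(),np.median(C[m],axis=0).round(3).tolist()))
    print(n,o)
E
```

```text
top [('pink', 306, [0.061, 0.126], [0.379, 0.224, 0.124]), ('green', 202, [0.042, 0.087], [0.401, 0.299, 0.073])]
side [('pink', 501, [0.06, 0.124], [0.379, 0.238, 0.1]), ('green', 249, [0.041, 0.086], [0.399, 0.313, 0.068])]
w1 [('pink', 1401, [0.061, 0.125], [0.383, 0.23, 0.124]), ('green', 805, [0.042, 0.086], [0.407, 0.306, 0.084])]
w2 [('pink', 1340, [0.061, 0.125], [0.383, 0.23, 0.124]), ('green', 762, [0.042, 0.087], [0.407, 0.306, 0.084])]
wa [('pink', 605, [0.006, 0.034], [0.35, 0.159, 0.027]), ('green', 189, [0.005, 0.024], [0.353, 0.293, 0.017])]
w8 [('pink', 77, [0.027, 0.247], [0.358, 0.154, 0.032]), ('green', 210, [0.004, 0.023], [0.353, 0.292, 0.017])]
w9 [('green', 116, [0.003, 0.023], [0.354, 0.289, 0.016])]
w10 [('pink', 259, [0.026, 0.034], [0.35, 0.153, 0.028]), ('green', 124, [0.004, 0.023], [0.354, 0.288, 0.016])]
t10 []
s2 [('pink', 592, [0.061, 0.124], [0.376, 0.237, 0.099]), ('green', 247, [0.041, 0.086], [0.399, 0.313, 0.068])]
s11 [('pink', 198, [0.005, 0.033], [0.345, 0.161, 0.025])]
t11 [('pink', 82, [0.026, 0.035], [0.348, 0.153, 0.029])]
```

The look-alikes were still standing when I lifted the driver at t = 4.4 and were lying by t = 13.05. The gripper never came near them and no contact force showed. They were balanced freely on their blade ends, so they most likely tipped over by themselves, and I leave them as told. Everything asked for is in place, so I hand in.

```bash
python3 - <<'E'
from h import *
s=manip.sense(); print(s['t'],s['tcp_pos'],s['gripper_force'],abs(s['qd']).max()); print(manip.sign_off())
E
```

```text
23.0 [ 0.49533597 -0.02481109  0.25522774] 88.67268919944763 0.009086736878160591
the job is handed in; nothing more can be done
None
```

The job is handed in at 23 s: the red screw was turned about 89° anticlockwise, the driver is back upright in its stand, and the red carrier is held steady on its side about 25 cm up. The pink and small green look-alikes fell over between 4.4 and 13 s, with no contact force seen, and I left them lying.

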